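# Spring check of a mould tilt plate

### The arm

A 7-joint arm with a two-finger parallel gripper is mounted at the origin on the work surface. World frame = base frame: x ahead of the robot, y to its left, z up, the work surface at z = 0. Lengths are in mm, angles in rad, forces in N, time in s.
With the tool pointing down it reaches from about 425 to 1025 mm from the base axis. Payload 9.4 kg.
Tool frame: the origin (TCP) lies midway between the tips of the shut fingers; the grasp point (between the pads) lies 19 mm behind it (arm.grip_point_offset is the distance from the TCP to the grasp point, in mm); z points along the fingers, y is the direction in which the jaws open and shut (so a half turn about z gives the same grasp; the last joint's range is limited). The gripper opens to 85 mm and grips with 20 to 120 N. Pads are 22 mm wide; open, the fingers measure 114 mm over their backs; the gripper's body (76 mm by 85 mm) begins 54 mm behind the grasp point. The pads swing forward as they close: fully open they stand 13 mm farther back than shut.
Start: joints at [-0.077, 0.599, -0.003, 1.599, 0.002, 0.943, -0.08], TCP at [724.999, -0.007, 231.275] pointing down, gripper open.
Joint ranges: [-2.57, 2.57], [-0.35, 1.97], [-1.29, 1.29], [0.11, 2.56], [-1.05, 4.19], [0.11, 1.86], [-2.63, 2.63]. Speed limits (rad/s): [2.22, 2.22, 3.01, 3.01, 3.14, 3.14, 3.14].

### API

Orientations are given as a rotation vector (axis times angle).
In Python, from bench import arm gives the robot as it stands. The module is installed in compiled form; this text tells all that it offers.
- The arm moves only by the tool arm_command, never from a script. Its argument "motion" is text: rows parted by semicolons, each of 7 numbers parted by spaces: the shift along the tool's x, y, z in m, then the turn, a rotation vector about the tool's x, y, z in degrees, then the opening, from 0 (shut) to 1 (fully open). A call has 1 to 12 rows; each row is the pose to reach, as a shift and turn from the pose measured when the call began, along the tool's axes at that moment; what a row does not reach only later rows make up. A row lasts 1/12 s, in which the tool goes at most 41.7 mm and 7.16 degrees, less where a joint would pass 70% of its speed; a pose out of reach is approached as far as the arm can. A call with a gripper value outside its range is refused whole. The fingers move at their own pace and stop on an object; "squeeze" is the grip in N (left out, the last holds). Time passes only in rows, so rows that repeat a pose let the fingers close. It gives the time, the measured TCP pose, the force and the opening at its end, in the units of the state.
- arm.sense(): the state, without advancing time (a new reading comes with each control period).
- arm.camera(name): name is "scene" or "side" or "wrist"; returns the picture (420x560x3 uint8, red, green, blue); there is no depth.
- arm.camera_info(name): a dict with "K" (3x3 intrinsics, pixels), "position" and "orientation" of the camera in the world; the wrist camera has in their place "tool_from_camera" (4x4, takes a point from camera to tool coordinates, whose origin is the TCP and whose axes are the flange's). Camera axes: x right, y up, looking along -z (the intrinsics and any distortion apply to the point x, -y, -z); pixel columns grow to the right and rows downward; lengths in mm; the calibration is good to about 2 mm. A picture is of the moment at which its call begins: read the wrist's pose just before it. camera_info takes no time and is no camera call.
- arm.hand_in(): hands the job in, once; it reports no verdict.
The state is a dict: "t": time; "qpos": joint angles; "qvel": joint speeds; "joint_torque": joint torques, N m; "tcp_pos": TCP position; "tool_rot": TCP orientation; "force": force on the tool from outside, world axes, zero at the start; "torque": the same for the moment, N m; "width": finger opening in mm.
Only numpy, scipy, OpenCV 4.12 (cv2) and the standard library are available. Lean on these libraries where they do the work, as an engineer would, in place of code of your own. Each camera call takes 0.05 s, during which the arm holds its last target.

### The job

Check the spring return of the plaster mould's tilt plate, first on its left side and then on its right (left and right as the robot sees them): with the fingertips press down the round pad on the plate's left near corner until the upright needle stands at the left brass tab, hold it steady there for a full second without pushing the needle on past the tab, then let go so that the plate springs back level; then do the same with the right pad and the right tab. Touch only the two pads: pinch or lift nothing, and leave the mould, needle, tabs and all the things around where they are.

Things in the scene. Friction and masses are not known exactly. Their poses are not given: they have to be found in the camera images.
- stand: Fixed grey base of the tilt stand, 250 x 260 x 12 mm; origin on the table surface below the middle of the tilt plate. Its x axis points away from the robot along the plate's hinge, y to the left, z up. The hinge axis runs along x 75 mm above the table. Two dark posts on the far side (x = +120 mm, y = +-98 mm, 272 mm tall) carry an upright scale sheet, z = 212 to 267 mm.
- tilt (a joint): Tilt of the 210 x 220 x 8 mm aluminium plate about the hinge, rad: 0 is level, positive when its left side is down, stops at +-0.34. Springs pull it back to level: about 4 N m/rad, so a mark at 0.2 rad takes about 9 N on a pad; well damped, level again within a second of letting go. The plate carries a clipped-on plaster half mould (115 x 130 mm, 36 mm tall, its middle 35 mm to the far side of the hinge middle).
- pad_left_top (a point): Middle of the domed top of the left black round pad (32 mm across, 10 mm tall) on the plate's near left corner, 85 mm nearer than and 90 mm left of the plate's middle; 89 mm above the table when level. It moves with the plate: to bring the needle to a mark it goes down about half as far as the needle tip goes sideways.
- pad_right_top (a point): The same for the right pad, 90 mm right of the plate's middle.
- needle_tip (a point): Point near the top of the thin dark needle that stands up from the plate's far edge, 180 mm above the hinge axis (134 mm to the far side of the plate's middle). It swings left when the left pad is pressed, and right when the right pad is pressed, as the plate tilts.
- mark_left_tab (a point): Middle of the left brass tab, a strip 12 mm wide and 47 mm tall clipped to the scale, 180 mm from the hinge axis, 8 mm nearer to the robot than the needle. Its y axis points left across the strip, so the needle's offset from the mark is measured along it. The needle is at the mark when its tip is in line with the strip (within 6 mm of its middle).
- mark_right_tab (a point): The same for the right brass tab; its y axis also points left across the strip.
- mark_left (a joint): Setting of the left tab: its angle to the left of upright, rad, 0.12 to 0.26; equals the tilt joint's value when the needle stands at the tab. Friction holds it; it is not to be moved.
- mark_right (a joint): Setting of the right tab: its angle to the right of upright, rad, 0.12 to 0.26; equals minus the tilt joint's value when the needle stands at the tab. Not to be moved.
- mould: Plaster half mould clipped to the tilt plate, 115 x 130 x 36 mm; origin at the middle of its underside. Not to be touched.
- needle: The dark steel needle, origin at its foot at the hinge height. Not to be touched.
- pad_left: The left pad, origin at the middle of its underside.
- pad_right: The right pad, origin at the middle of its underside.
- piece_mould: Small loose plaster mould piece, 75 x 95 x 38 mm, left of the stand; leave alone.
- brush: Brush, 170 mm long, lying right of the stand; leave alone.
- model_tool: Wooden modelling tool, 165 mm long and 9 mm thick, lying before the stand; leave alone.
- rib: Dark wooden rib, 55 x 105 x 5 mm, left and near; leave alone.
- jar: White jar with steel cap, 56 mm across and 75 mm tall, right of the stand; leave alone.
- wedge_block: Light wooden block, 40 x 70 x 30 mm, right and near; leave alone.
- plug: Plaster plug, 40 mm across and 35 mm tall, far left of the stand; leave alone.

How it is judged (in metres and radians):
On the way, in this order (a step that is already met when the one before it is completed fails the run):
1. left pad pressed, needle held within 6 mm of the middle of the left tab for 0.8 s (y of needle_tip in the frame of mark_left_tab between -0.006 and 0.006 m and contact force between the fingers and pad_left above 1 N), for 0.8 s.
2. plate let go and back level (within 0.03 rad) (value of joint tilt between -0.03 and 0.03 rad and contact force between each of the fingers, the arm and stand below 0.1 N), for 0.2 s.
3. right pad pressed, needle held within 6 mm of the middle of the right tab for 0.8 s (y of needle_tip in the frame of mark_right_tab between -0.006 and 0.006 m and contact force between the fingers and pad_right above 1 N), for 0.8 s.
At the end, for the whole second after the job is handed in: After both presses the plate is let go, level within 0.03 rad and at rest, both tabs are where they were set (4 mm) and the loose things around are where they were (15 mm) (all of step 2 and velocity of joint tilt between -0.05 and 0.05 rad/s and distance of each of mark_left_tab, mark_right_tab from where it was at the start of the episode below 0.004 m and distance of each of piece_mould, brush, model_tool, rib, jar, wedge_block, plug from where it was at the start of the episode below 0.015 m); the robot touches nothing.
It fails at once if needle pushed more than 14 mm past the middle of the left or the right tab (y of needle_tip in the frame of mark_left_tab above 0.014 m or y of needle_tip in the frame of mark_right_tab below -0.014 m).
It fails at once if mould touched (over 1 N), needle touched (over 0.5 N), or the stand pressed elsewhere than on a pad (over 2 N) (contact force between any of the fingers, the arm and mould above 1 N or contact force between any of the fingers, the arm and needle above 0.5 N or (contact force between the fingers and stand above 2 N and contact force between the fingers and pad_left below 0.5 N and contact force between the fingers and pad_right below 0.5 N)).
It fails at once if a tab touched (over 0.5 N) or moved by 4 mm (contact force between any of the fingers, the arm and mark_left above 0.5 N or contact force between any of the fingers, the arm and mark_right above 0.5 N or distance of any of mark_left_tab, mark_right_tab from where it was at the start of the episode above 0.004 m).
It fails at once if a corner pulled up instead of pressed down ((value of joint tilt above 0.05 rad and contact force between the fingers and pad_right above 0.5 N) or (value of joint tilt below -0.05 rad and contact force between the fingers and pad_left above 0.5 N)).
It fails at once if a loose thing lifted or moved by more than 15 mm (distance of any of piece_mould, brush, model_tool, rib, jar, wedge_block, plug from where it was at the start of the episode above 0.015 m).
It also fails if it takes over 51 s, if anything falls off the work surface, if the arm or the gripper's body presses on something with over 40 N, if the wrist force passes 120 N, or if a joint passes its speed limit or range.

## Working session

There is one attempt and no reset: what is moved stays moved. The work goes in short steps, Python scripts to look and compute and a tool call to move; the robot and the scene stay as the last step left them, time stands still between calls to the robot, and variables do not carry over. Pictures are saved under pics/ and viewed, and the job is handed in when it is done.

Besides the shell and the picture viewer there is one more tool, called after "Emit:" by a JSON object that holds its "api" and its "payload", one argument or row to a line. arm_command: Moves the arm, as the interface text tells. Its arguments: {"type":"object","properties":{"motion":{"type":"string"},"squeeze":{"type":"number"}},"required":["motion"]}

```bash
mkdir -p pics; python3 - <<'E'
from bench import arm
import cv2
s=arm.sense(); print(s)
for n in ["scene","side","wrist"]:
    im=arm.camera(n); cv2.imwrite(f"pics/{n}0.png",im[:,:,::-1]); print(n,arm.camera_info(n))
E
```

```text
{'t': 0.0, 'qpos': array([-0.07670891,  0.60012368, -0.00254066,  1.60012482,  0.00178209,
        0.94290609, -0.07982969]), 'qvel': array([ 0.00110311, -0.00068929, -0.00050128, -0.00071195, -0.00099906,
        0.00029641,  0.00071745]), 'joint_torque': array([-9.47821900e-04, -7.76440001e+01,  1.56451017e+00, -2.58004493e+01,
        1.21808253e-02,  8.94789293e-03,  3.55701900e-05]), 'tcp_pos': array([ 7.24528626e+02, -7.06808886e-03,  2.30419845e+02]), 'tool_rot': array([-2.22070117e+00, -2.22075684e+00,  1.87025305e-03]), 'force': array([ 0.8320795 , -0.10608587,  0.43811681]), 'torque': array([-0.021443  ,  0.02868395, -0.03434495]), 'width': 85.46419003193874}
scene {'K': array([[443.51988819,   0.        , 279.40038988],
       [  0.        , 443.51988819, 211.30792612],
       [  0.        ,   0.        ,   1.        ]]), 'position': array([ 982.06678449, -306.06227781,  990.65251476]), 'orientation': array([0.56340343, 0.22696581, 0.79284918])}
side {'K': array([[403.21556506,   0.        , 283.93812538],
       [  0.        , 403.21556506, 211.51991956],
       [  0.        ,   0.        ,   1.        ]]), 'position': array([271.70037052, 616.32400669, 882.84694275]), 'orientation': array([ 0.27222148, -0.92332359, -2.42700799])}
wrist {'K': array([[360.47638494,   0.        , 277.4646522 ],
       [  0.        , 360.47638494, 207.6680448 ],
       [  0.        ,   0.        ,   1.        ]]), 'tool_from_camera': array([[-4.49874433e-04,  9.60360989e-01,  2.78758978e-01,
         7.00896569e+01],
       [ 9.99999428e-01,  1.61443220e-04,  1.05765349e-03,
        -1.08685290e+00],
       [ 9.70725402e-04,  2.78759295e-01, -9.60360512e-01,
        -1.43576602e+02],
       [ 0.00000000e+00,  0.00000000e+00,  0.00000000e+00,
         1.00000000e+00]])}
```

View pics/scene0.png

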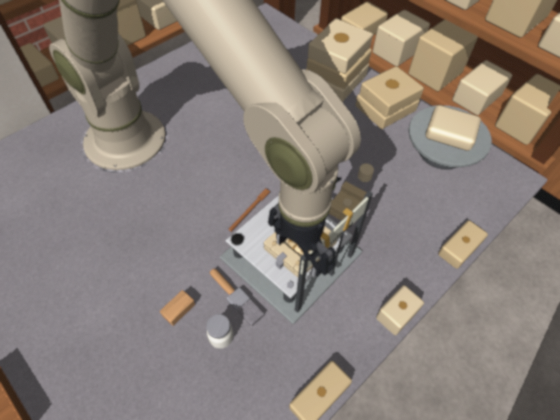

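View pics/side0.png

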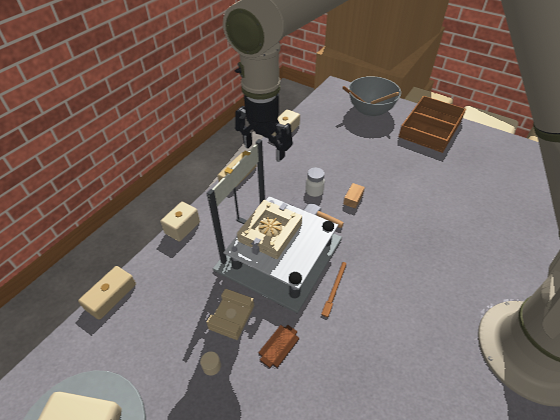

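View pics/wrist0.png

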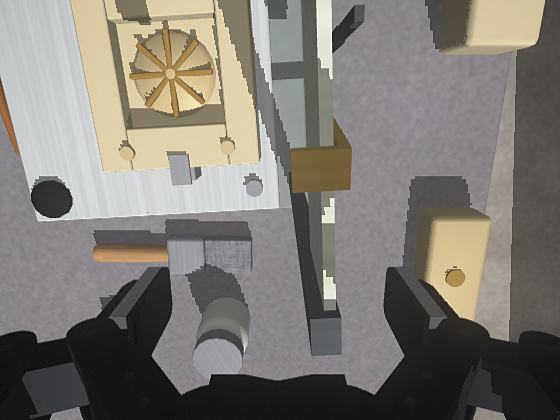

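```bash
cat > h.py <<'E'
from bench import arm
import numpy as np, cv2
from scipy.spatial.transform import Rotation as R
def cam(n,s=None):
    i=arm.camera_info(n)
    if n!="wrist": return i["K"],R.from_rotvec(i["orientation"]).as_matrix(),i["position"]
    s=s or arm.sense(); T=i["tool_from_camera"]; Rt=R.from_rotvec(s["tool_rot"]).as_matrix()
    return i["K"],Rt@T[:3,:3],Rt@T[:3,3]+s["tcp_pos"]
def ray(c,u,v):
    K,Rm,p=c; d=np.array([(u-K[0,2])/K[0,0],-(v-K[1,2])/K[1,1],-1]); return p,Rm@d
def onz(c,u,v,z):
    p,d=ray(c,u,v); return p+d*(z-p[2])/d[2]
def onx(c,u,v,x):
    p,d=ray(c,u,v); return p+d*(x-p[0])/d[0]
def proj(c,P):
    K,Rm,p=c; q=(np.atleast_2d(P)-p)@Rm; return np.c_[K[0,2]-K[0,0]*q[:,0]/q[:,2],K[1,2]+K[1,1]*q[:,1]/q[:,2]]
E
python3 - <<'E'
from h import *
s=cam("side");w=cam("wrist");c=cam("scene")
print("L side",onz(s,295,277,87));print("R side",onz(s,328,226,87));print("R wrist",onz(w,52,198,87))
print("R/L scene",onz(c,237,239,87),onz(c,282,209,87))
for n,(x0,y0,x1,y1) in dict(side=(190,130,350,310),scene=(210,160,390,320)).items():
    im=cv2.imread(f"pics/{n}0.png")[y0:y1,x0:x1]; cv2.imwrite(f"pics/{n}0c.png",cv2.resize(im,None,fx=3.3,fy=3.3,interpolation=cv2.INTER_CUBIC))
E
```

```text
L side [524.10929248 176.88655664  87.        ]
R side [532.91032756   1.25203903  87.        ]
R wrist [537.25075772  -5.02152373  87.        ]
R/L scene [539.73011723  -6.91908578  87.        ] [550.00534946 129.44866092  87.        ]
```

View pics/side0c.png

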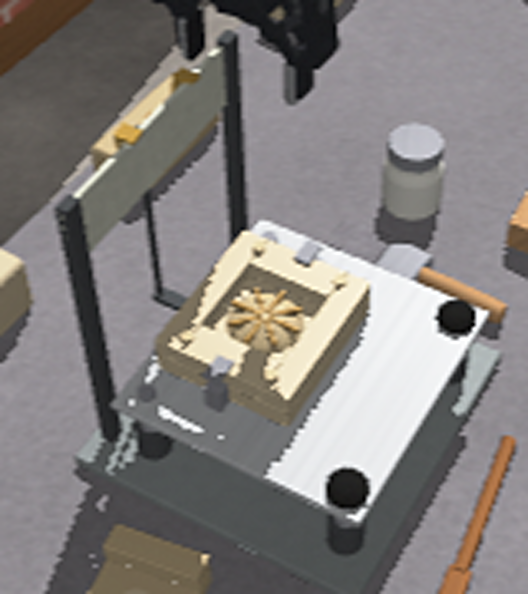

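View pics/scene0c.png

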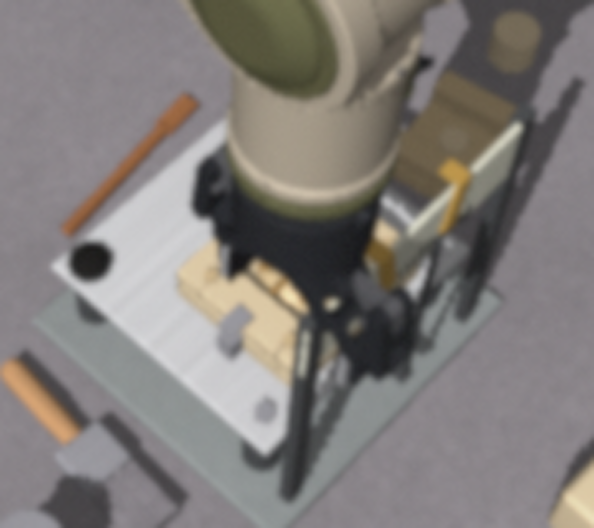

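Emit:
{"api": "arm_command", "payload": {
  "motion": "0 0 -0.025 0 0 0 1; 0 0 -0.05 0 0 0 1; 0 0 -0.075 0 0 0 1; 0 0 -0.1 0 0 0 1; 0 0 -0.1 0 0 0 0.7; 0 -0.03 -0.1 0 0 0 0.3; 0 -0.06 -0.1 0 0 0 0; 0.02 -0.09 -0.1 0 0 0 0; 0.045 -0.12 -0.1 0 0 0 0; 0.07 -0.15 -0.1 0 0 0 0; 0.09 -0.175 -0.1 0 0 0 0; 0.11 -0.195 -0.1 0 0 0 0"
}}

```text
t: 1.15
tcp_pos: [527.3, 110.8, 330.6]
tool_rot: [-2.22, -2.221, 0.002]
force: [0.6, 0.3, 0.0]
width: -0.1
```

Emit:
{"api": "arm_command", "payload": {
  "motion": "0.03 0 0 0 0 0 0; 0.05 0 0.03 0 0 0 0; 0.065 0 0.055 0 0 0 0; 0.065 0 0.075 0 0 0 0; 0.065 0 0.075 0 0 0 0"
}}

```text
t: 1.57
tcp_pos: [524.7, 176.2, 251.7]
tool_rot: [-2.215, -2.222, 0.012]
force: [-0.2, -0.5, -0.1]
width: -0.0
```

```bash
python3 - <<'E'
from h import *
s=arm.sense(); print(s["t"],s["tcp_pos"],s["tool_rot"],s["width"],s["force"])
for n in ["scene","side","wrist"]:
    im=arm.camera(n); cv2.imwrite(f"pics/{n}1.png",im[:,:,::-1])
im=cv2.imread("pics/scene1.png")[150:320,210:400]; cv2.imwrite("pics/scene1c.png",cv2.resize(im,None,fx=3.4,fy=3.4,interpolation=cv2.INTER_CUBIC))
E
```

```text
1.5667 [524.74075473 176.20680761 251.70393034] [-2.21526382 -2.22199916  0.0117442 ] -0.00959666731310938 [-0.20244546 -0.52717889 -0.14135749]
```

View pics/scene1c.png

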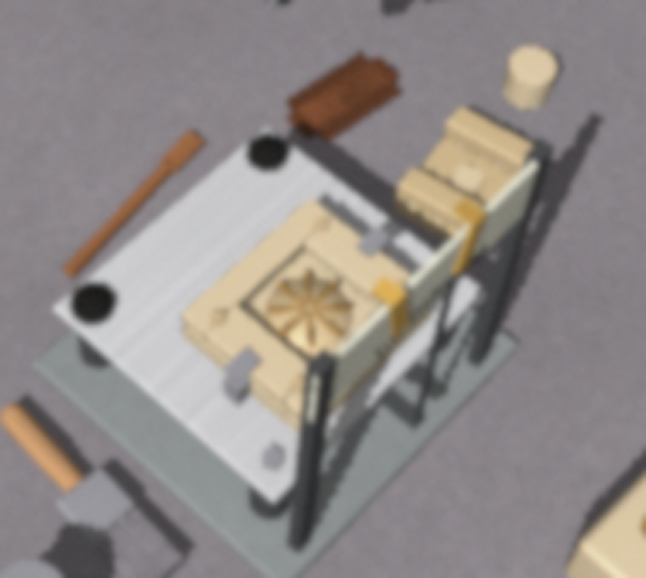

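View pics/wrist1.png

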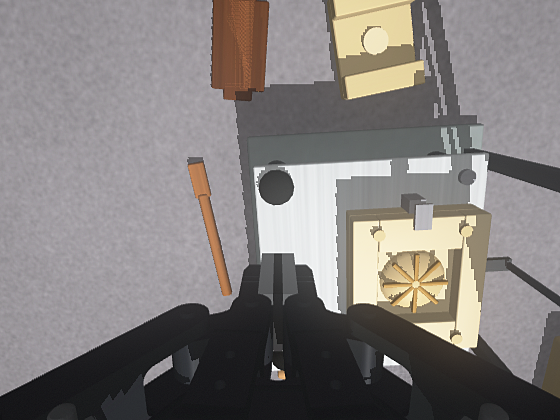

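View pics/side1.png

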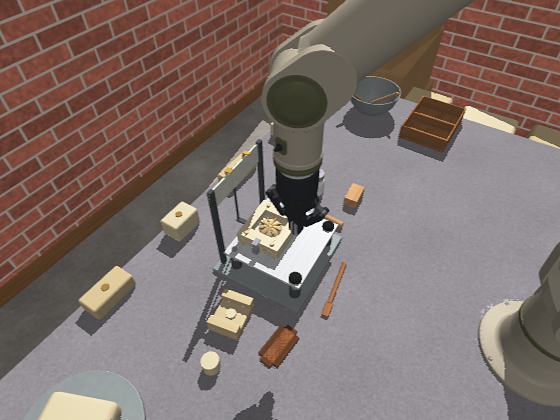

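```bash
cat > fit.py <<'E'
from h import *
from scipy.optimize import least_squares
sc=lambda u,v:(210+u/3.4,150+v/3.4)
si=lambda u,v:(190+u/3.3,130+v/3.3)
padL=(-85,90,88);padR=(-85,-90,88)
w1={'tcp_pos':np.array([524.74,176.207,251.704]),'tool_rot':np.array([-2.21526,-2.222,.011744])}
w0={'tcp_pos':np.array([724.53,-.007,230.42]),'tool_rot':np.array([-2.2207,-2.22076,.00187])}
obs=[("scene",padL,sc(268,152)),("scene",padR,sc(94,302)),("scene",(120,98,272),sc(541,152)),("scene",(120,-98,272),sc(322,362)),
("scene",(-105,-110,79),sc(54,308)),("scene",(105,-110,79),sc(273,500)),
("side",padL,si(347,488)),("side",padR,si(457,317)),("side",(120,98,272),si(66,204)),("side",(120,-98,272),si(230,38)),
("w1",padL,(276,187)),("w0",padR,(51,199)),("w0",(105,-110,79),(290,207)),("w1",(-105,110,79),(253,165))]
C={"scene":cam("scene"),"side":cam("side"),"w0":cam("wrist",w0),"w1":cam("wrist",w1)}
def W(q,P):
    c,s=np.cos(q[2]),np.sin(q[2]); return np.array([q[0]+c*P[0]-s*P[1],q[1]+s*P[0]+c*P[1],P[2]])
f=lambda q:np.concatenate([(proj(C[n],W(q,P))[0]-uv) for n,P,uv in obs])
r=least_squares(f,[615,93,.06],loss="soft_l1"); q=r.x
E
python3 - <<'E'
from fit import *
print(q); print(np.round(f(q).reshape(-1,2),1)); print(W(q,padL),W(q,padR))
for y in (0.12,.16,.2,.24):
  for sg in (1,-1):
    for n in("scene","side"):
      pts=[W(q,(126,sg*rr*np.sin(y),75+rr*np.cos(y))) for rr in (156.5,180,203.5)]
      print(y*sg,n,proj(C[n],np.array(pts)).round(1).tolist(), ((proj(C[n],np.array(pts))-[210,150])*3.4).round().tolist() if n=="scene" else "")
E
```

```text
[6.15644998e+02 8.98490457e+01 6.42831553e-02]
[[-0.8 -1.9]
 [-1.1 -1.3]
 [-0.4 -1.7]
 [ 0.2 -0.8]
 [-1.  -0.8]
 [ 0.4 -0.3]
 [ 0.1 -2.1]
 [-0.5 -2.6]
 [-0.2 -0.4]
 [-1.7 -1. ]
 [ 4.9  1.4]
 [-0.3 -0.2]
 [-7.1 -2. ]
 [ 4.   0.4]]
[525.03906069 174.20284942  88.        ] [536.60206113  -5.42536947  88.        ]
0.12 scene [[343.9, 229.9], [346.4, 222.8], [349.0, 215.5]] [[455.0, 272.0], [464.0, 248.0], [473.0, 223.0]]
0.12 side [[230.4, 181.8], [228.7, 175.2], [226.9, 168.3]] 
-0.12 scene [[332.2, 241.7], [332.6, 236.5], [333.1, 231.2]] [[415.0, 312.0], [417.0, 294.0], [418.0, 276.0]]
-0.12 side [[239.3, 172.2], [239.1, 164.1], [238.9, 155.7]] 
0.16 scene [[345.8, 228.2], [348.6, 220.9], [351.5, 213.3]] [[462.0, 266.0], [471.0, 241.0], [481.0, 215.0]]
0.16 side [[228.9, 183.7], [226.9, 177.4], [224.9, 170.8]] 
-0.16 scene [[330.1, 243.9], [330.2, 239.1], [330.3, 234.1]] [[408.0, 319.0], [409.0, 303.0], [409.0, 286.0]]
-0.16 side [[240.7, 170.9], [240.8, 162.6], [240.8, 154.1]] 
0.2 scene [[347.6, 226.6], [350.7, 219.1], [353.9, 211.2]] [[468.0, 261.0], [478.0, 235.0], [489.0, 208.0]]
0.2 side [[227.5, 185.7], [225.2, 179.7], [222.9, 173.4]] 
-0.2 scene [[328.1, 246.1], [327.8, 241.8], [327.5, 237.2]] [[402.0, 327.0], [401.0, 312.0], [400.0, 297.0]]
-0.2 side [[242.2, 169.7], [242.5, 161.3], [242.8, 152.6]] 
0.24 scene [[349.3, 225.1], [352.7, 217.4], [356.2, 209.3]] [[474.0, 255.0], [485.0, 229.0], [497.0, 202.0]]
0.24 side [[226.0, 187.8], [223.5, 182.1], [220.9, 176.2]] 
-0.24 scene [[326.0, 248.4], [325.4, 244.5], [324.7, 240.4]] [[395.0, 335.0], [392.0, 321.0], [390.0, 307.0]]
-0.24 side [[243.6, 168.6], [244.1, 160.1], [244.7, 151.2]]
```

```bash
python3 - <<'E'
from fit import *
im=cv2.imread("pics/scene1.png")[200:270,300:375]
z=8; I=cv2.resize(im,None,fx=z,fy=z,interpolation=cv2.INTER_NEAREST)
J=I.copy()
def quad(th,x=126):
    o=[]
    for rr,dy in((156.5,-6),(156.5,6),(203.5,6),(203.5,-6)):
        o.append(W(q,(x,rr*np.sin(th)+dy*np.cos(th),75+rr*np.cos(th)-dy*np.sin(th))))
    return ((proj(C["scene"],np.array(o))-[300,200]+.5)*z).astype(int)
for th,c in((.15,(0,0,255)),(-.2,(255,0,0))): cv2.polylines(J,[quad(th)],True,c,1)
nd=[W(q,(134,0,z_)) for z_ in (75,255)]
n=((proj(C["scene"],np.array(nd))-[300,200]+.5)*z).astype(int); cv2.line(J,tuple(map(int,n[0])),tuple(map(int,n[1])),(0,255,0),1)
cv2.imwrite("pics/tabs1.png",J)
E
```

```text
(no output)
```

View pics/tabs1.png

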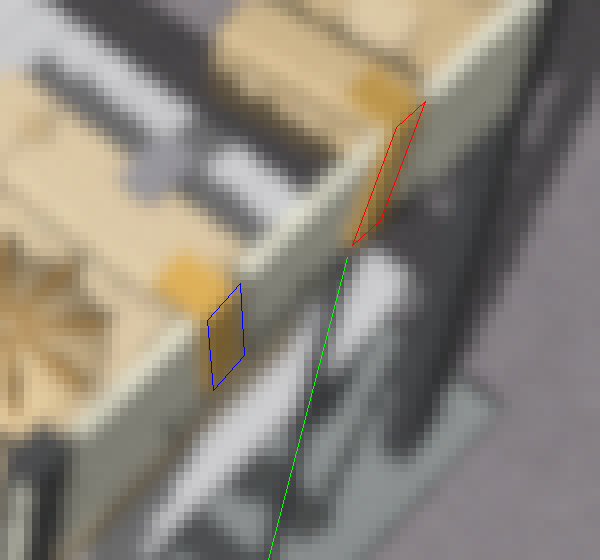

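```bash
python3 - <<'E'
from fit import *
# post tops local check
def inv(n,u,v,x):  # point on plane stand x=const -> y,z
    c,s=np.cos(q[2]),np.sin(q[2]); p,d=ray(C[n],u,v)
    e=np.array([c,s,0]); o=np.array([q[0],q[1],0]); t=(x-(p-o)@e)/(d@e); P=p+t*d-o
    return np.array([-s*P[0]+c*P[1],P[2]])
print("posts",inv("scene",*sc(541,152),120),inv("scene",*sc(322,362),120),inv("side",*si(66,204),120),inv("side",*si(230,38),120))
for z,n in((8,"scene"),(8,"side")):
    im=cv2.imread(f"pics/{n}1.png"); h=cv2.cvtColor(im,cv2.COLOR_BGR2HSV)
    m=((h[...,0]>14)&(h[...,0]<26)&(h[...,1]>(125))&(h[...,2]>80)).astype(np.uint8)
    nn,l,st,ce=cv2.connectedComponentsWithStats(m)
    for i in range(1,nn):
        if st[i,4]>12 and 200<ce[i,0]<380 and 140<ce[i,1]<280: print(n,st[i],ce[i])
x0,y0=205,125
im=cv2.imread("pics/side1.png")[y0:y0+75,x0:x0+75]; cv2.imwrite("pics/side1t.png",cv2.resize(im,None,fx=8,fy=8,interpolation=cv2.INTER_NEAREST))
E
```

```text
posts [102.34822048 261.66485957] [-98.17687614 269.1745842 ] [ 97.70511082 270.67520617] [-105.34260166  263.93410873]
scene [344 209   8  21  67] [347.47761194 217.23880597]
scene [320 233   9  15  64] [325.203125 238.34375 ]
side [242 151   8   6  25] [245.48 152.92]
side [225 167   8   7  34] [228.26470588 170.35294118]
side [260 222   9   7  20] [263.8  225.15]
```

View pics/side1t.png

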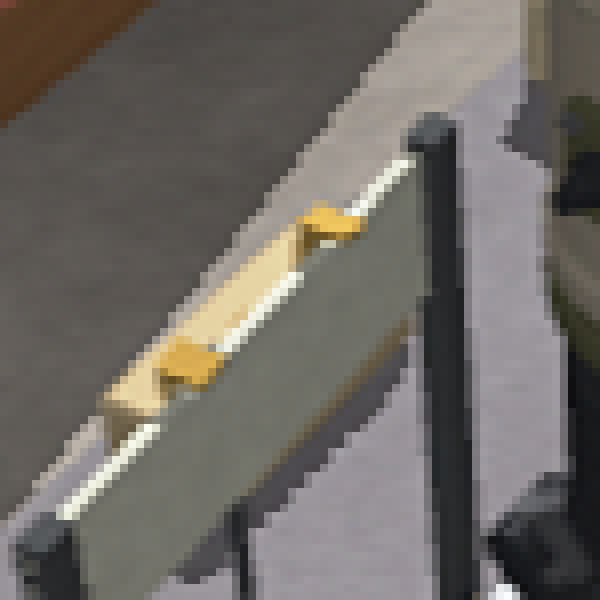

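```bash
python3 - <<'E'
from fit import *
def fr(n,A,B,c,x=120,z=267,cz=268,ye=92,cx=122):
    A,B,c=map(np.array,(A,B,c)); t=(c-A)@(B-A)/((B-A)@(B-A))
    a,b=[proj(C[n],W(q,(x,s*ye,z)))[0] for s in(1,-1)]
    ys=np.linspace(-90,90,3601); P=np.array([proj(C[n],W(q,(cx,y,cz)))[0] for y in ys])
    tt=(P-a)@(b-a)/((b-a)@(b-a)); y=ys[np.argmin(abs(tt-t))]
    return t,y,np.arctan2(y,cz-75)
for cx in(120,124): 
  for c in((190,365),(332,223)): print("side",cx,fr("side",(65,515),(410,160),c,cx=cx))
# scene: post top centres, crop8 offset 300,200
for c in((347.5,217.2),(325.2,238.3)):
  pass
A,B=(368.8,194.1),(304.1,256.5)
# cap tops
for c in((300+385/8,200+95/8),(300+198/8,200+283/8)):
  for cx in (118,122): print("scenecap",cx,fr("scene",A,B,c,z=272,ye=98,cz=271,cx=cx))
E
```

```text
side 120 (np.float64(0.3932870842685166), np.float64(25.25), np.float64(0.1300901554985347))
side 120 (np.float64(0.7989185880432564), np.float64(-50.75), np.float64(-0.2571324250416486))
side 124 (np.float64(0.3932870842685166), np.float64(23.650000000000006), np.float64(0.12193098883291437))
side 124 (np.float64(0.7989185880432564), np.float64(-52.55), np.float64(-0.2658355012610455))
scenecap 118 (np.float64(0.3028314263259839), np.float64(35.55000000000001), np.float64(0.1794269361256558))
scenecap 122 (np.float64(0.3028314263259839), np.float64(34.80000000000001), np.float64(0.17571980658681674))
scenecap 118 (np.float64(0.6714969956125425), np.float64(-36.9), np.float64(-0.18608716198412995))
scenecap 122 (np.float64(0.6714969956125425), np.float64(-37.5), np.float64(-0.18904194581454345))
```

```bash
python3 - <<'E'
from fit import *
im=cv2.imread("pics/scene1.png")[200:285,300:380]
z=7; I=cv2.resize(im,None,fx=z,fy=z,interpolation=cv2.INTER_NEAREST)
I=cv2.convertScaleAbs(I,alpha=1.5,beta=10)
for k in range(0,80,10):
    cv2.putText(I,str(300+k),(k*z,10),0,.35,(0,0,255),1); cv2.putText(I,str(200+k),(0,k*z+4),0,.35,(0,0,255),1)
cv2.imwrite("pics/n1.png",I)
print(proj(C["scene"],np.array([W(q,(134,0,zz)) for zz in (75,150,200,255,265)])).round(1))
E
```

```text
[[332.4 272.7]
 [336.3 257.2]
 [339.3 245.6]
 [342.9 231.7]
 [343.6 229. ]]
```

View pics/n1.png

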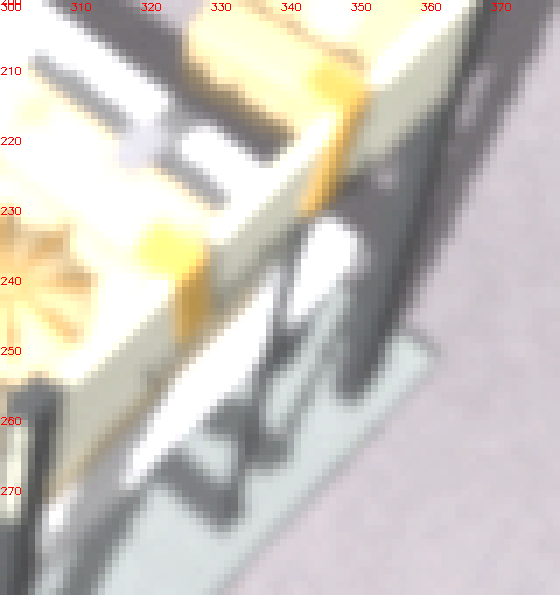

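Emit:
{"api": "arm_command", "payload": {
  "motion": "-0.001 0 0.03 0 0 0 0; -0.001 0 0.06 0 0 0 0; -0.002 0 0.09 0 0 0 0; -0.002 0 0.115 0 0 0 0; -0.002 0 0.135 0 0 0 0; -0.002 0 0.145 0 0 0 0; -0.002 0 0.145 0 0 0 0; -0.002 0 0.145 0 0 0 0"
}}

```text
t: 2.38
tcp_pos: [528.0, 173.1, 112.2]
tool_rot: [-2.222, -2.22, 0.001]
force: [0.5, 0.1, 0.2]
width: 0.2
```

```bash
python3 - <<'E'
from h import *
s=arm.sense(); print(s["t"],s["tcp_pos"],s["tool_rot"],s["width"],s["force"])
im=arm.camera("side"); cv2.imwrite("pics/side2.png",cv2.resize(im[170:320,190:390,::-1],None,fx=4,fy=4))
E
```

```text
2.3833 [528.03759799 173.12400846 112.17017561] [-2.22213505e+00 -2.22017701e+00  1.16050412e-03] 0.20867343628123 [0.47203843 0.11312481 0.22831861]
```

View pics/side2.png

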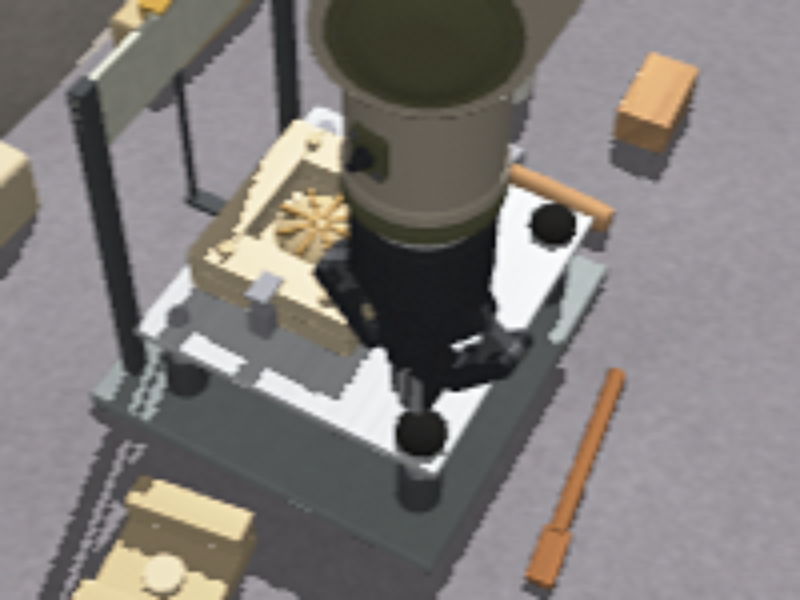

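Emit:
{"api": "arm_command", "payload": {
  "motion": "0.002 -0.002 0.008 0 0 0 0; 0.002 -0.002 0.014 0 0 0 0; 0.002 -0.002 0.018 0 0 0 0; 0.002 -0.002 0.021 0 0 0 0; 0.002 -0.002 0.024 0 0 0 0; 0.002 -0.002 0.027 0 0 0 0; 0.002 -0.002 0.027 0 0 0 0; 0.002 -0.002 0.027 0 0 0 0"
}}

```text
t: 3.1
tcp_pos: [526.3, 175.6, 85.6]
tool_rot: [-2.222, -2.221, -0.001]
force: [-1.1, 2.6, 1.9]
width: 0.2
```

```bash
python3 - <<'E'
from h import *
s=arm.sense(); print(s["t"],s["tcp_pos"],s["tool_rot"],s["width"],s["force"])
E
```

```text
3.1 [526.2956262  175.63350989  85.57231595] [-2.22184291e+00 -2.22067207e+00 -5.89178952e-04] 0.16898598789889768 [-1.07260485  2.56058321  1.9300435 ]
```

Emit:
{"api": "arm_command", "payload": {
  "motion": "0 0 0.002 0 0 0 0; 0 0 0.004 0 0 0 0; 0 0 0.006 0 0 0 0; 0 0 0.008 0 0 0 0; 0 0 0.009 0 0 0 0; 0 0 0.01 0 0 0 0; 0 0 0.01 0 0 0 0; 0 0 0.01 0 0 0 0"
}}

```text
t: 3.77
tcp_pos: [526.3, 176.2, 75.8]
tool_rot: [-2.221, -2.221, -0.002]
force: [-2.0, 3.6, 7.2]
width: -0.1
```

```bash
cat > look.py <<'E'
from fit import *
import sys
def look(name,ths):
    s=arm.sense(); print(s["t"],s["tcp_pos"],s["tool_rot"],s["width"],s["force"])
    im=arm.camera("scene")[:,:,::-1]; cv2.imwrite(f"pics/{name}_full.png",im)
    z=7; I=cv2.resize(im[200:285,300:380],None,fx=z,fy=z,interpolation=cv2.INTER_CUBIC); I=cv2.convertScaleAbs(I,alpha=1.5,beta=10)
    for k in range(0,80,10):
        cv2.putText(I,str(300+k),(k*z,10),0,.35,(0,0,255),1); cv2.putText(I,str(200+k),(0,k*z+4),0,.35,(0,0,255),1)
    J=I.copy()
    for th,c in ths:
        P=np.array([W(q,(134,r*np.sin(th),75+r*np.cos(th))) for r in (20,180)])
        p=((proj(C["scene"],P)-[300.5,200]+.5)*z).astype(int); cv2.line(J,tuple(map(int,p[0])),tuple(map(int,p[1])),c,1)
    cv2.imwrite(f"pics/{name}.png",np.hstack([I,J])[:,:1120][::1] if 0 else cv2.resize(np.hstack([I,J]),(800,425),interpolation=cv2.INTER_AREA)); cv2.imwrite(f"pics/{name}_a.png",I); cv2.imwrite(f"pics/{name}_b.png",J)
E
python3 -c "
from look import *
look('l1',[(.11,(255,0,0)),(.15,(0,255,0)),(.19,(0,0,255))])"
```

```text
3.7667 [526.31699783 176.18404768  75.78599971] [-2.22119705e+00 -2.22106012e+00 -1.72247590e-03] -0.08893403617322519 [-2.01379239  3.57777759  7.22401485]
```

View pics/l1_a.png

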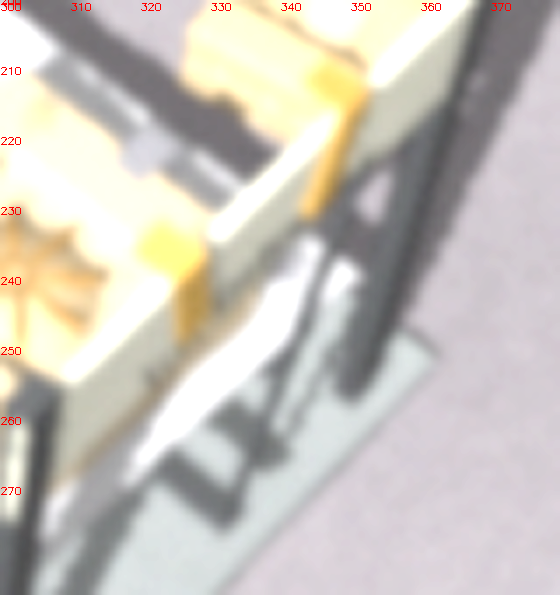

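View pics/l1_b.png

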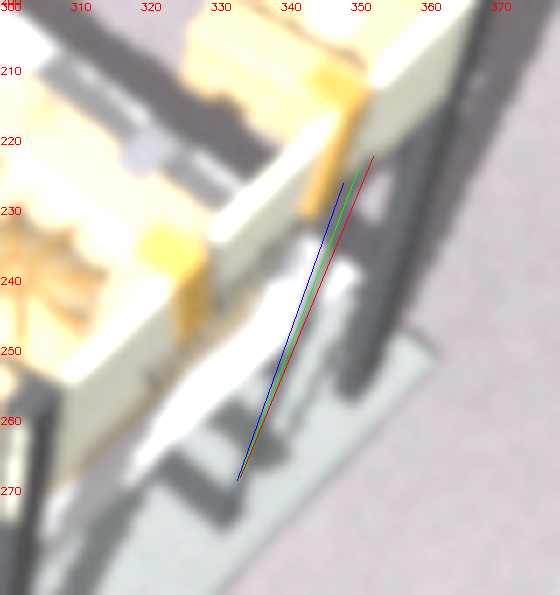

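```bash
python3 - <<'E'
from fit import *
for nm in("scene1","l1_full"):
    im=cv2.imread(f"pics/{nm}.png").astype(int)
    sat=(im[...,2]-im[...,0])
    print(nm)
    for r in list(range(210,233,1)): print(r,sat[r,336:358].tolist())
im=cv2.imread("pics/l1_full.png"); g=cv2.cvtColor(im,cv2.COLOR_BGR2GRAY).astype(int)
for r in range(226,268,3): print(r,g[r,330:354].tolist())
for r in range(236,250): print(r,(im[r,316:336,2].astype(int)-im[r,316:336,0]).tolist())
E
```

```text
scene1
210 [62, 63, 66, 66, 67, 66, 68, 75, 89, 102, 109, 108, 102, 92, 80, 62, 41, 30, 23, 20, 15, 14]
211 [58, 60, 62, 64, 67, 68, 72, 83, 98, 107, 111, 112, 111, 107, 96, 76, 45, 25, 18, 16, 12, 12]
212 [58, 57, 59, 61, 63, 66, 72, 83, 97, 107, 111, 112, 113, 111, 107, 89, 56, 27, 16, 12, 12, 11]
213 [57, 56, 56, 57, 59, 62, 66, 74, 86, 98, 107, 111, 112, 111, 109, 93, 63, 29, 15, 12, 11, 11]
214 [51, 53, 55, 58, 59, 59, 61, 65, 73, 84, 93, 101, 107, 109, 103, 85, 52, 24, 14, 12, 12, 11]
215 [40, 46, 52, 56, 57, 58, 59, 60, 63, 67, 73, 80, 93, 100, 91, 70, 39, 19, 12, 11, 12, 11]
216 [30, 36, 43, 50, 53, 57, 60, 60, 58, 54, 53, 63, 80, 89, 77, 53, 28, 15, 12, 11, 12, 11]
217 [21, 27, 33, 38, 44, 52, 60, 60, 54, 44, 43, 58, 79, 81, 64, 38, 19, 12, 11, 11, 12, 11]
218 [12, 18, 21, 28, 33, 43, 51, 52, 45, 36, 41, 65, 85, 78, 53, 28, 15, 12, 11, 12, 10, 9]
219 [4, 6, 11, 17, 23, 28, 36, 37, 33, 30, 42, 73, 87, 72, 44, 21, 13, 12, 11, 11, 9, 6]
220 [1, 2, 4, 7, 12, 18, 22, 24, 24, 29, 53, 79, 83, 62, 36, 17, 11, 11, 11, 9, 7, 2]
221 [0, -1, 1, 6, 10, 15, 18, 18, 20, 35, 66, 85, 75, 51,
[... 5223 characters left out ...]
, 50, 25, 12, 9, 10, 14, 20]
242 [49, 47, 45, 37, 28, 23, 20, 24, 42, 65, 71, 70, 67, 52, 28, 13, 10, 14, 20, 24]
243 [48, 45, 38, 30, 23, 18, 17, 21, 40, 64, 71, 69, 66, 52, 31, 16, 15, 19, 25, 25]
244 [42, 36, 31, 22, 17, 16, 13, 19, 37, 63, 72, 70, 65, 52, 30, 20, 20, 26, 28, 21]
245 [35, 28, 23, 18, 15, 12, 12, 16, 34, 61, 73, 69, 60, 46, 31, 23, 26, 29, 25, 15]
246 [27, 22, 18, 15, 12, 12, 11, 15, 32, 59, 71, 63, 50, 38, 29, 27, 28, 24, 16, 6]
247 [22, 18, 15, 12, 11, 11, 11, 14, 30, 55, 64, 53, 39, 31, 28, 29, 24, 17, 8, 2]
248 [18, 15, 13, 11, 11, 11, 10, 13, 25, 43, 51, 39, 30, 28, 27, 23, 14, 7, 2, -1]
249 [15, 13, 11, 11, 11, 11, 9, 11, 16, 29, 33, 29, 27, 24, 20, 13, 6, 1, -2, -2]
```

```bash
python3 - <<'E'
from fit import *
def line(x,th,rows):
    P=proj(C["scene"],np.array([W(q,(x,r*np.sin(th),75+r*np.cos(th))) for r in np.linspace(10,210,200)]))
    return np.interp(rows,P[::-1,1],P[::-1,0])
for th in(.10,.12,.14,.15,.16,.18): print(th,"needle@241,247,253",line(134,th,[241,247,253]).round(2),"tab@218,222,227",line(126,th,[218,222,227]).round(2))
for th in(.16,.18,.20,.22,.24): print(-th,"tab@242,245,247",line(126,-th,[242,245,247]).round(2), "needle",line(134,-th,[245,250,255,260]).round(2))
E
```

```text
0.1 needle@241,247,253 [343.38 341.29 339.21] tab@218,222,227 [347.27 345.93 344.25]
0.12 needle@241,247,253 [343.87 341.69 339.51] tab@218,222,227 [348.1  346.7  344.94]
0.14 needle@241,247,253 [344.34 342.07 339.81] tab@218,222,227 [348.9  347.43 345.6 ]
0.15 needle@241,247,253 [344.57 342.26 339.95] tab@218,222,227 [349.28 347.79 345.92]
0.16 needle@241,247,253 [344.79 342.44 340.09] tab@218,222,227 [349.66 348.14 346.23]
0.18 needle@241,247,253 [345.22 342.79 340.35] tab@218,222,227 [350.39 348.81 346.83]
-0.16 tab@242,245,247 [330.17 330.12 330.08] needle [333.33 333.16 332.99 332.81]
-0.18 tab@242,245,247 [329.05 329.12 329.16] needle [332.26 332.28 332.3  332.32]
-0.2 tab@242,245,247 [327.83 328.02 328.15] needle [331.08 331.31 331.55 331.78]
-0.22 tab@242,245,247 [326.48 326.82 327.04] needle [329.78 330.25 330.72 331.18]
-0.24 tab@242,245,247 [324.99 325.49 325.81] needle [328.34 329.07 329.8  330.52]
```

Emit:
{"api": "arm_command", "payload": {
  "motion": "0 0 -0.0005 0 0 0 0; 0 0 -0.001 0 0 0 0; 0 0 -0.0015 0 0 0 0; 0 0 -0.0015 0 0 0 0; 0 0 -0.0015 0 0 0 0; 0 0 -0.0015 0 0 0 0; 0 0 -0.0015 0 0 0 0; 0 0 -0.0015 0 0 0 0; 0 0 -0.0015 0 0 0 0; 0 0 -0.0015 0 0 0 0; 0 0 -0.0015 0 0 0 0; 0 0 -0.0015 0 0 0 0"
}}

```text
t: 4.82
tcp_pos: [526.3, 176.2, 77.5]
tool_rot: [-2.221, -2.221, -0.002]
force: [-1.4, 2.0, 4.8]
width: -0.3
```

```bash
python3 - <<'E'
from look import *
look('l2',[(.11,(255,0,0)),(.13,(0,255,0)),(.15,(0,0,255))])
im=cv2.imread("pics/l2_full.png"); g=cv2.cvtColor(im,cv2.COLOR_BGR2GRAY).astype(int)
for r in range(238,262,3): print(r,g[r,333:350].tolist())
s=arm.camera("side"); x0,y0=195,125
cv2.imwrite("pics/side3.png",cv2.resize(s[y0:y0+100,x0:x0+100,::-1],None,fx=6,fy=6,interpolation=cv2.INTER_NEAREST))
E
```

```text
4.8167 [526.28840067 176.19771953  77.47795839] [-2.22122819e+00 -2.22108897e+00 -1.97605968e-03] -0.2806328674123785 [-1.38187342  2.03747289  4.77564608]
238 [122, 115, 105, 100, 98, 101, 113, 129, 139, 145, 143, 121, 99, 118, 156, 177, 171]
241 [95, 100, 105, 113, 136, 165, 181, 183, 179, 163, 128, 100, 121, 158, 169, 155, 130]
244 [110, 118, 130, 148, 171, 184, 188, 184, 165, 128, 96, 106, 130, 141, 144, 139, 119]
247 [147, 165, 179, 187, 190, 190, 184, 163, 123, 88, 86, 114, 137, 142, 130, 107, 83]
250 [189, 191, 190, 185, 174, 153, 120, 90, 79, 100, 130, 141, 132, 110, 95, 93, 81]
253 [185, 173, 159, 140, 117, 94, 81, 89, 116, 136, 137, 127, 113, 108, 100, 85, 72]
256 [128, 128, 137, 134, 117, 92, 93, 118, 135, 134, 119, 110, 123, 131, 123, 103, 87]
259 [79, 80, 84, 87, 83, 92, 117, 128, 118, 108, 120, 138, 144, 146, 144, 143, 141]
```

View pics/side3.png

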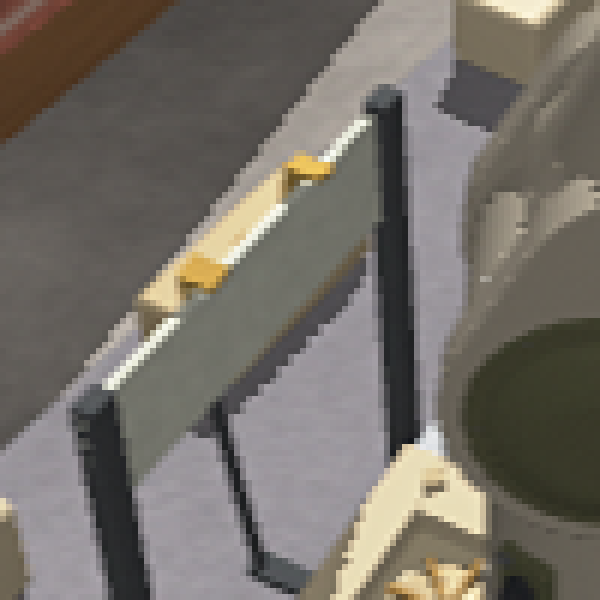

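View pics/l2_a.png

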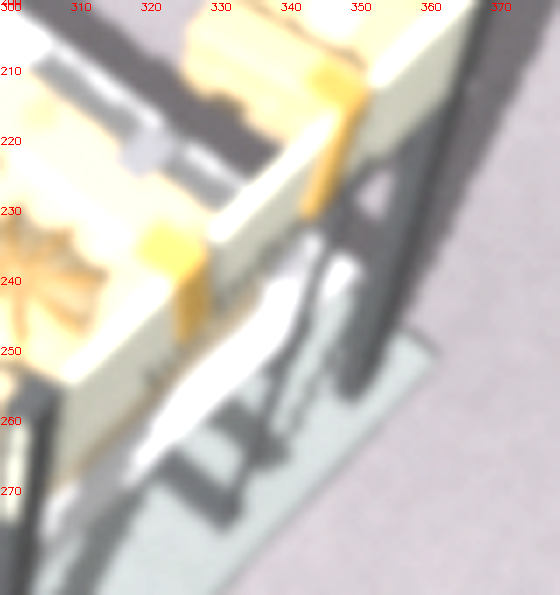

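```bash
python3 - <<'E'
from fit import *
off=np.array([195,125])
for th in(.11,.13,.15,.17):
    n=proj(C["side"],np.array([W(q,(134,r*np.sin(th),75+r*np.cos(th))) for r in (0,70,100,180)]))
    t=proj(C["side"],np.array([W(q,(x,r*np.sin(th),75+r*np.cos(th))) for x,r in ((126,203.5),(118,203.5),(122,197))]))
    print(th,((n-off+.5)*6).round().tolist(),"cap",((t-off+.5)*6).round().tolist())
for th in(-.18,-.2,-.22,-.24,-.26):
    t=proj(C["side"],np.array([W(q,(x,r*np.sin(th),75+r*np.cos(th))) for x,r in ((126,203.5),(118,203.5),(122,197))]))
    print(th,"cap",((t-off+.5)*6).round().tolist())
print(((proj(C["side"],np.array([W(q,(120,98,272)),W(q,(120,-98,272))]))-off+.5)*6).round())
E
```

```text
0.11 [[260.0, 566.0], [235.0, 469.0], [224.0, 425.0], [190.0, 294.0]] cap [[197.0, 259.0], [215.0, 266.0], [209.0, 274.0]]
0.13 [[260.0, 566.0], [233.0, 472.0], [221.0, 428.0], [185.0, 300.0]] cap [[191.0, 266.0], [209.0, 273.0], [203.0, 281.0]]
0.15 [[260.0, 566.0], [231.0, 474.0], [218.0, 432.0], [180.0, 307.0]] cap [[185.0, 274.0], [203.0, 281.0], [198.0, 289.0]]
0.17 [[260.0, 566.0], [230.0, 477.0], [216.0, 435.0], [175.0, 314.0]] cap [[179.0, 282.0], [197.0, 289.0], [192.0, 296.0]]
-0.18 cap [[284.0, 173.0], [301.0, 179.0], [292.0, 191.0]]
-0.2 cap [[290.0, 169.0], [307.0, 175.0], [298.0, 186.0]]
-0.22 cap [[295.0, 164.0], [313.0, 171.0], [303.0, 182.0]]
-0.24 cap [[301.0, 160.0], [318.0, 167.0], [309.0, 178.0]]
-0.26 cap [[307.0, 157.0], [324.0, 163.0], [314.0, 175.0]]
[[ 92. 402.]
 [381.  96.]]
```

Emit:
{"api": "arm_command", "payload": {
  "motion": "0 0 0 0 0 0 0; 0 0 0 0 0 0 0; 0 0 0 0 0 0 0; 0 0 0 0 0 0 0; 0 0 0 0 0 0 0; 0 0 0 0 0 0 0; 0 0 0 0 0 0 0; 0 0 0 0 0 0 0; 0 0 0 0 0 0 0; 0 0 0 0 0 0 0; 0 0 0 0 0 0 0; 0 0 0 0 0 0 0"
}}

```text
t: 5.92
tcp_pos: [526.3, 176.2, 77.6]
tool_rot: [-2.221, -2.221, -0.002]
force: [-1.6, 1.3, 5.2]
width: 0.5
```

Emit:
{"api": "arm_command", "payload": {
  "motion": "0 0 -0.004 0 0 0 0; 0 0 -0.008 0 0 0 0; 0 0 -0.012 0 0 0 0; 0 0 -0.018 0 0 0 0; 0 0 -0.03 0 0 0 0; 0 0 -0.05 0 0 0 0; 0 0 -0.05 0 0 0 0; 0 0 -0.05 0 0 0 0; 0 0 -0.05 0 0 0 0; 0 0 -0.05 0 0 0 0; 0 0 -0.05 0 0 0 0; 0 0 -0.05 0 0 0 0"
}}

```text
t: 6.92
tcp_pos: [526.0, 176.0, 127.1]
tool_rot: [-2.221, -2.221, -0.001]
force: [0.6, 0.6, -0.3]
width: -0.2
```

```bash
python3 - <<'E'
from look import *
look('l3',[(0,(0,255,0))])
E
```

```text
6.9167 [525.96428449 176.03959933 127.07864276] [-2.22095239e+00 -2.22094753e+00 -6.64077234e-04] -0.17042114980151768 [ 0.64447886  0.55481037 -0.27206607]
```

View pics/l3_b.png

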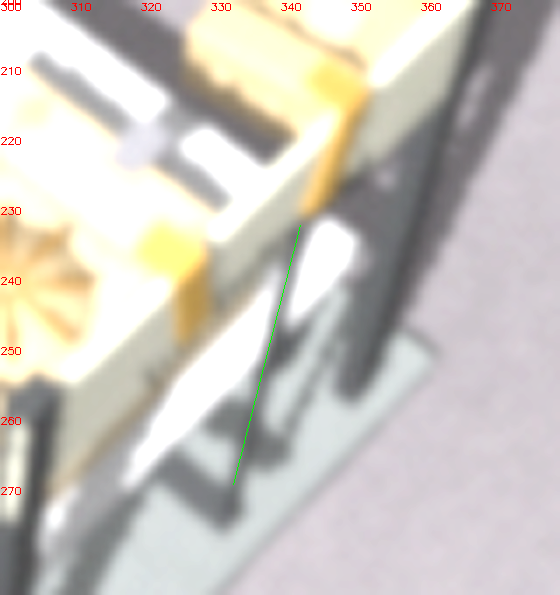

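Emit:
{"api": "arm_command", "payload": {
  "motion": "-0.01 0 -0.02 0 0 0 0; -0.035 0.002 -0.03 0 0 0 0; -0.065 0.004 -0.03 0 0 0 0; -0.095 0.006 -0.03 0 0 0 0; -0.125 0.008 -0.03 0 0 0 0; -0.15 0.009 -0.03 0 0 0 0; -0.168 0.01 -0.025 0 0 0 0; -0.178 0.0105 -0.01 0 0 0 0; -0.182 0.0105 0.005 0 0 0 0; -0.182 0.0105 0.015 0 0 0 0; -0.182 0.0105 0.02 0 0 0 0; -0.182 0.0105 0.02 0 0 0 0"
}}

```text
t: 7.97
tcp_pos: [535.9, -5.3, 105.8]
tool_rot: [-2.219, -2.221, 0.001]
force: [0.0, 0.0, 0.7]
width: 0.1
```

```bash
python3 - <<'E'
from h import *
s=arm.sense(); print(s["t"],s["tcp_pos"],s["tool_rot"],s["width"],s["force"])
im=arm.camera("side"); cv2.imwrite("pics/side4.png",cv2.resize(im[140:290,190:390,::-1],None,fx=4,fy=4))
im=arm.camera("scene"); cv2.imwrite("pics/scene4.png",cv2.resize(im[150:300,190:390,::-1],None,fx=4,fy=4))
E
```

```text
7.9667 [535.91462669  -5.27591134 105.82972503] [-2.21891309e+00 -2.22070978e+00  1.38935984e-03] 0.052313229661635936 [0.04066051 0.03240781 0.74003356]
```

View pics/scene4.png

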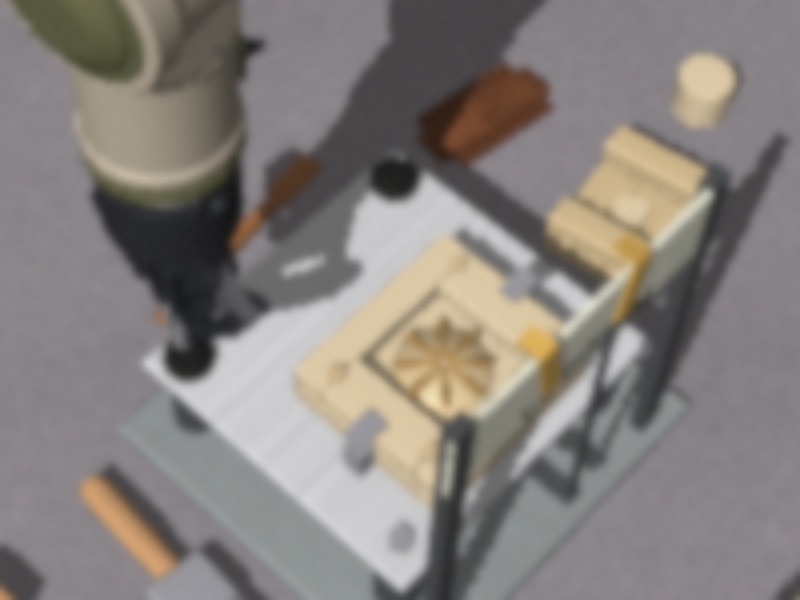

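View pics/side4.png

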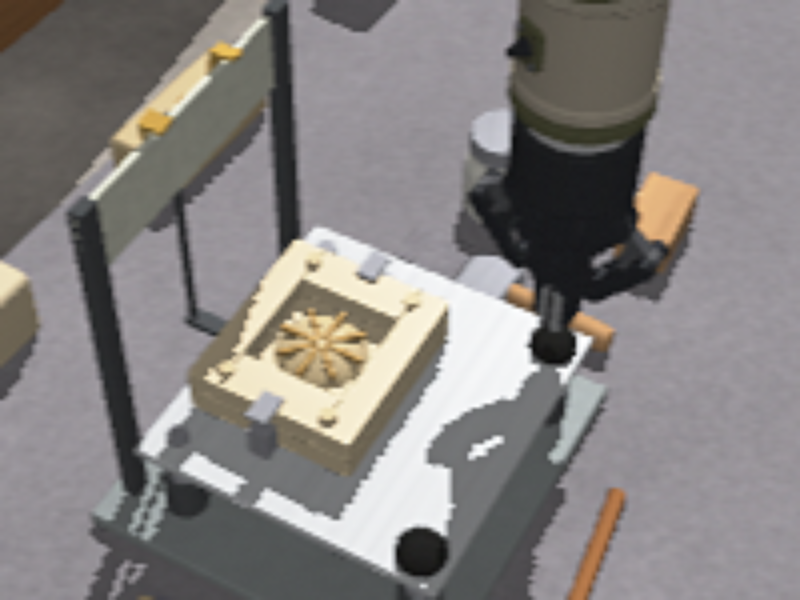

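Emit:
{"api": "arm_command", "payload": {
  "motion": "0 0.001 0.006 0 0 0 0; 0 0.001 0.011 0 0 0 0; 0 0.001 0.015 0 0 0 0; 0 0.001 0.018 0 0 0 0; 0 0.001 0.021 0 0 0 0; 0 0.001 0.024 0 0 0 0; 0 0.001 0.026 0 0 0 0; 0 0.001 0.028 0 0 0 0; 0 0.001 0.03 0 0 0 0; 0 0.001 0.032 0 0 0 0; 0 0.001 0.0335 0 0 0 0; 0 0.001 0.0335 0 0 0 0"
}}

```text
t: 9.07
tcp_pos: [537.6, -5.8, 73.7]
tool_rot: [-2.221, -2.222, -0.0]
force: [-0.8, -3.0, 7.8]
width: -0.1
```

```bash
cat > lr.py <<'E'
from look import *
nm=sys.argv[1]
look(nm,[(-.18,(255,0,0)),(-.2,(0,255,0)),(-.22,(0,0,255))])
im=cv2.imread(f"pics/{nm}_full.png"); g=cv2.cvtColor(im,cv2.COLOR_BGR2GRAY).astype(int)
for r in range(240,270,3): print(r,g[r,322:345].tolist())
s=arm.camera("side"); x0,y0=195,125
cv2.imwrite(f"pics/{nm}_s.png",cv2.resize(s[y0:y0+100,x0:x0+100,::-1],None,fx=6,fy=6,interpolation=cv2.INTER_NEAREST))
E
python3 lr.py r1
```

```text
9.0667 [537.61387238  -5.84515086  73.65404257] [-2.22077530e+00 -2.22155678e+00 -2.28557885e-04] -0.1197564191207277 [-0.83469624 -2.98348009  7.82402573]
240 [211, 199, 172, 143, 116, 103, 95, 97, 99, 104, 105, 100, 98, 102, 128, 164, 195, 211, 218, 219, 215, 191, 144]
243 [174, 147, 129, 115, 102, 94, 94, 95, 88, 82, 87, 108, 147, 182, 205, 216, 219, 219, 214, 195, 160, 117, 91]
246 [126, 125, 123, 115, 102, 97, 99, 102, 94, 78, 87, 143, 195, 216, 220, 216, 204, 175, 134, 97, 77, 80, 98]
249 [124, 121, 115, 103, 100, 112, 138, 164, 165, 124, 95, 140, 194, 205, 182, 140, 98, 72, 64, 65, 83, 105, 110]
252 [106, 102, 103, 124, 157, 188, 208, 211, 187, 129, 79, 98, 129, 120, 97, 83, 79, 84, 96, 113, 125, 117, 106]
255 [96, 122, 164, 197, 214, 219, 219, 213, 183, 122, 73, 91, 126, 141, 143, 142, 142, 143, 141, 131, 111, 107, 128]
258 [149, 190, 213, 219, 218, 207, 180, 141, 99, 67, 55, 61, 82, 104, 123, 136, 140, 140, 130, 109, 107, 126, 140]
261 [199, 216, 208, 187, 158, 136, 122, 106, 87, 66, 55, 57, 68, 74, 78, 83, 89, 91, 87, 100, 125, 139, 143]
264 [183, 152, 120, 110, 120, 134, 140, 139, 125, 92, 66, 72, 88, 86, 80, 76, 74, 76, 84, 105, 131, 140, 142]
267 [96, 86, 85, 85, 86, 90, 100, 110, 110, 88, 70, 93, 124, 134, 125, 114, 114, 124, 132, 138, 140, 141, 140]
```

View pics/r1_a.png

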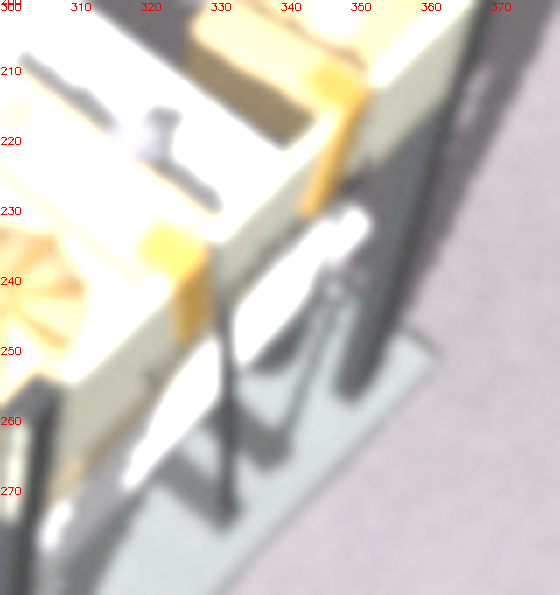

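View pics/r1_b.png

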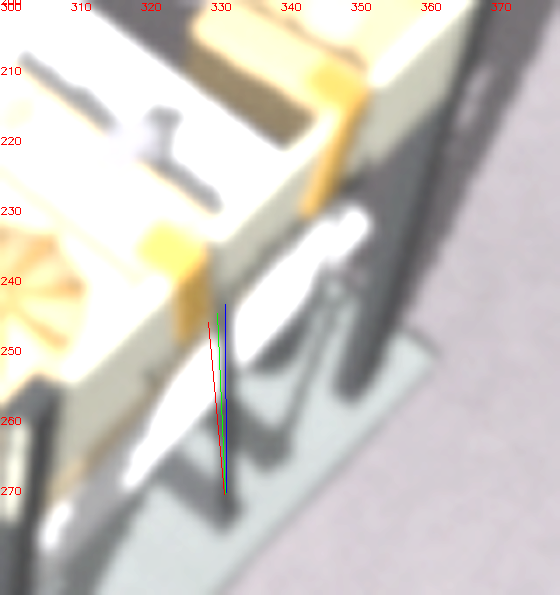

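View pics/r1_s.png

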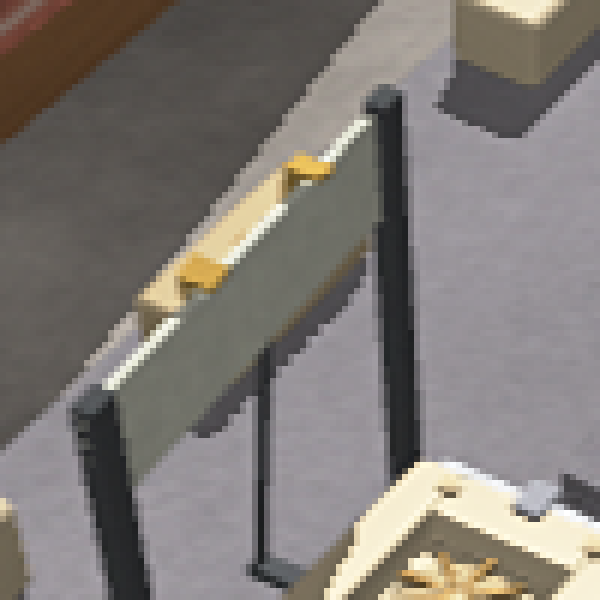

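Emit:
{"api": "arm_command", "payload": {
  "motion": "0 0 0.001 0 0 0 0; 0 0 0.002 0 0 0 0; 0 0 0.003 0 0 0 0; 0 0 0.0035 0 0 0 0; 0 0 0.0035 0 0 0 0; 0 0 0.0035 0 0 0 0; 0 0 0.0035 0 0 0 0; 0 0 0.0035 0 0 0 0; 0 0 0.0035 0 0 0 0; 0 0 0.0035 0 0 0 0; 0 0 0.0035 0 0 0 0; 0 0 0.0035 0 0 0 0"
}}

```text
t: 10.17
tcp_pos: [537.6, -5.8, 70.8]
tool_rot: [-2.221, -2.222, -0.001]
force: [-1.9, -0.8, 9.5]
width: -0.0
```

```bash
python3 lr.py r2; python3 - <<'E'
import cv2
im=cv2.imread("pics/r2_full.png").astype(int)
for r in range(238,250): print(r,(im[r,318:336,2]-im[r,318:336,0]).tolist())
E
```

```text
10.1667 [537.628957    -5.82335013  70.77149148] [-2.22102975e+00 -2.22169555e+00 -7.25618810e-04] -0.01608443595710849 [-1.86542644 -0.78043076  9.46546976]
240 [210, 198, 173, 142, 117, 103, 97, 96, 99, 104, 105, 97, 93, 102, 130, 167, 197, 214, 220, 219, 204, 169, 126]
243 [172, 148, 129, 112, 102, 94, 93, 93, 88, 87, 100, 122, 157, 188, 205, 216, 221, 220, 211, 183, 132, 92, 82]
246 [126, 126, 122, 115, 102, 96, 90, 83, 91, 130, 178, 206, 218, 220, 221, 216, 197, 163, 121, 88, 75, 79, 99]
249 [124, 122, 115, 103, 100, 109, 114, 98, 90, 137, 195, 218, 219, 206, 176, 135, 93, 72, 64, 65, 80, 98, 97]
252 [108, 101, 104, 128, 166, 192, 188, 143, 93, 100, 144, 168, 152, 117, 93, 81, 79, 84, 95, 111, 119, 105, 99]
255 [98, 124, 165, 200, 216, 218, 201, 153, 96, 68, 91, 122, 137, 142, 144, 142, 142, 142, 141, 132, 111, 108, 127]
258 [151, 190, 216, 221, 219, 206, 175, 127, 79, 54, 59, 75, 87, 105, 123, 136, 141, 135, 122, 104, 105, 126, 140]
261 [201, 217, 211, 191, 159, 134, 121, 102, 75, 56, 55, 67, 74, 76, 77, 83, 90, 90, 86, 100, 125, 139, 144]
264 [187, 154, 121, 110, 121, 133, 138
[... 376 characters left out ...]
, 75, 67, 47, 22, 11, 9, 9, 9, 7]
241 [53, 48, 41, 32, 27, 29, 47, 67, 73, 69, 65, 49, 24, 11, 8, 9, 9, 7]
242 [48, 41, 31, 26, 21, 24, 41, 63, 71, 70, 66, 49, 29, 12, 9, 9, 7, 4]
243 [41, 32, 26, 19, 16, 21, 39, 63, 71, 70, 65, 50, 29, 15, 10, 8, 4, 1]
244 [32, 26, 19, 14, 13, 19, 36, 61, 72, 69, 63, 45, 23, 12, 10, 6, 2, -1]
245 [26, 19, 15, 12, 11, 16, 34, 60, 70, 67, 56, 34, 13, 6, 5, 3, 0, -2]
246 [19, 14, 12, 11, 12, 15, 32, 58, 70, 62, 46, 22, 6, 2, 2, 0, -1, -2]
247 [14, 13, 11, 10, 11, 14, 30, 54, 63, 51, 33, 15, 1, 0, -1, -1, -2, -2]
248 [12, 11, 11, 11, 10, 13, 23, 43, 49, 37, 21, 8, -1, -1, -2, -1, -1, -2]
249 [10, 11, 11, 11, 11, 11, 17, 27, 31, 21, 13, 4, 0, -1, -2, -2, -1, -2]
```

View pics/r2_a.png

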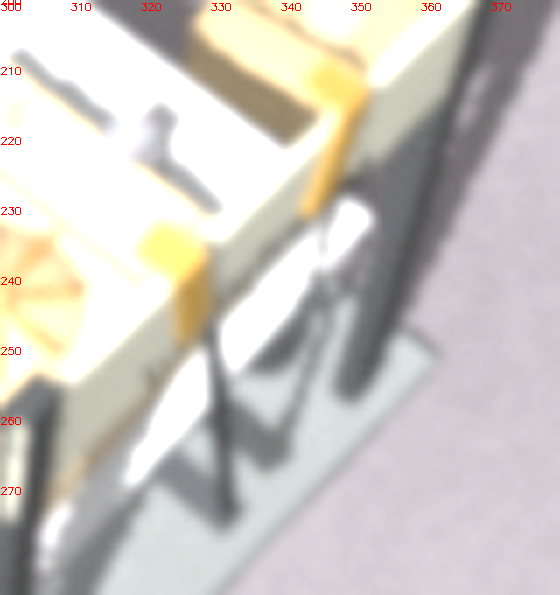

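View pics/r2_s.png

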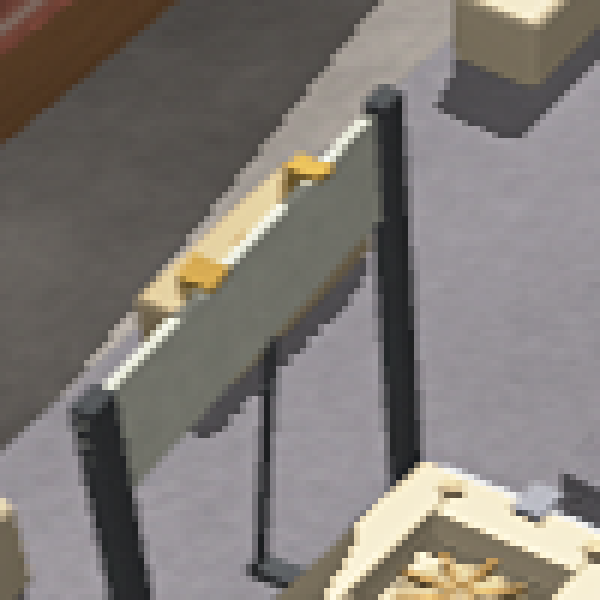

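Emit:
{"api": "arm_command", "payload": {
  "motion": "0 0 0 0 0 0 0; 0 0 0 0 0 0 0; 0 0 0 0 0 0 0; 0 0 0 0 0 0 0; 0 0 0 0 0 0 0; 0 0 0 0 0 0 0; 0 0 0 0 0 0 0; 0 0 0 0 0 0 0; 0 0 0 0 0 0 0; 0 0 0 0 0 0 0; 0 0 0 0 0 0 0; 0 0 0 0 0 0 0"
}}

```text
t: 11.27
tcp_pos: [537.6, -5.8, 71.2]
tool_rot: [2.221, 2.222, 0.001]
force: [-1.8, -0.7, 9.0]
width: 0.0
```

```bash
python3 - <<'E'
from fit import *
off=np.array([195,125])
for th in(-.19,-.21,-.23):
    n=((proj(C["side"],np.array([W(q,(134,r*np.sin(th),75+r*np.cos(th))) for r in (0,100,203.5)]))-off+.5)*6)
    t=((proj(C["side"],np.array([W(q,(x,203.5*np.sin(th),75+203.5*np.cos(th))) for x in (126,118)]))-off+.5)*6)
    c=t.mean(0); nx=np.interp(c[1],n[::-1,1],n[::-1,0]); print(th,n.round().tolist(),c.round(),c[0]-nx)
th=.13
n=((proj(C["side"],np.array([W(q,(134,r*np.sin(th),75+r*np.cos(th))) for r in (0,100,203.5)]))-off+.5)*6);print(n.round())
E
```

```text
-0.19 [[260.0, 566.0], [264.0, 381.0], [269.0, 164.0]] [296. 174.] 26.340495363080606
-0.21 [[260.0, 566.0], [267.0, 379.0], [275.0, 160.0]] [301. 170.] 26.417610637062126
-0.23 [[260.0, 566.0], [270.0, 377.0], [281.0, 156.0]] [307. 166.] 26.488690909523655
[[260. 566.]
 [221. 428.]
 [173. 259.]]
```

Emit:
{"api": "arm_command", "payload": {
  "motion": "0 0 0.0008 0 0 0 0; 0 0 0.0008 0 0 0 0; 0 0 0.0008 0 0 0 0; 0 0 0.0008 0 0 0 0; 0 0 0.0008 0 0 0 0; 0 0 0.0008 0 0 0 0; 0 0 0.0008 0 0 0 0; 0 0 0.0008 0 0 0 0; 0 0 0.0008 0 0 0 0; 0 0 0.0008 0 0 0 0; 0 0 0.0008 0 0 0 0; 0 0 0.0008 0 0 0 0"
}}

```text
t: 12.27
tcp_pos: [537.6, -5.8, 70.9]
tool_rot: [2.221, 2.221, 0.002]
force: [-0.8, -0.4, 9.9]
width: -0.0
```

Emit:
{"api": "arm_command", "payload": {
  "motion": "0 0 -0.004 0 0 0 0; 0 0 -0.008 0 0 0 0; 0 0 -0.012 0 0 0 0; 0 0 -0.018 0 0 0 0; 0 0 -0.028 0 0 0 0; 0 0 -0.045 0 0 0 0; 0 0 -0.07 0 0 0 0; 0 0 -0.09 0 0 0 0; 0 0 -0.1 0 0 0 0; 0 0 -0.1 0 0 0 0; 0 0 -0.1 0 0 0 0; 0 0 -0.1 0 0 0 0"
}}

```text
t: 13.27
tcp_pos: [537.0, -5.9, 170.1]
tool_rot: [-2.221, -2.221, -0.0]
force: [-0.1, -1.0, -0.0]
width: 0.3
```

```bash
python3 - <<'E'
from look import *
look('e1',[(0,(0,255,0))])
im=arm.camera("side"); cv2.imwrite("pics/side5.png",im[:,:,::-1])
E
```

```text
13.2667 [537.00038353  -5.88592481 170.05821809] [-2.22102677e+00 -2.22121451e+00 -2.36881138e-04] 0.26461213973805014 [-0.14470751 -1.00610409 -0.01655333]
```

View pics/e1_b.png

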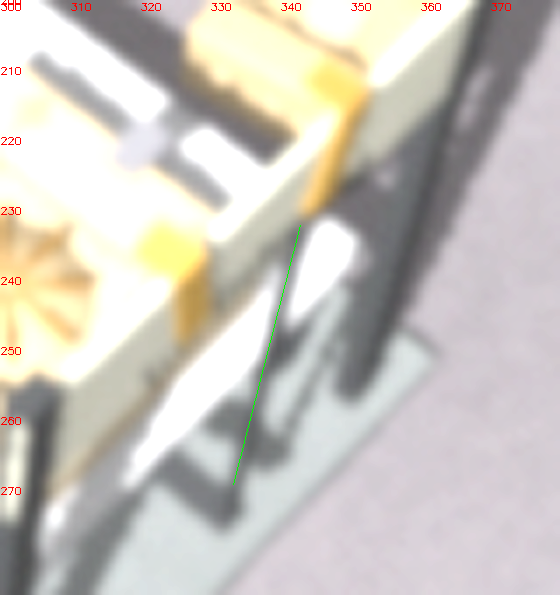

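View pics/side5.png

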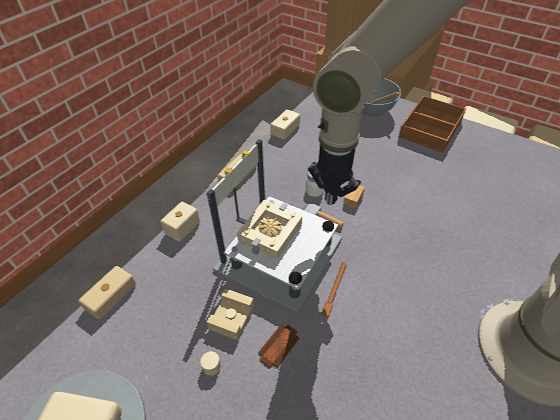

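The needle is back on the upright line, from its foot at about (332,273) to its top at about (342,232). The tabs are at the same pixels as before, the loose things look undisturbed, and the gripper is clear of everything.

```bash
python3 -c "
from bench import arm
print(arm.hand_in())"
```

```text
the job is handed in; nothing more can be done
None
```

I pressed both pads with the shut fingertips, left then right. Each time I held the needle at its tab for over a second and let the plate spring back level. I handed the job in with the clock at about 13.4 s of the 51 s allowed; it gives no verdict.

- **Left press:** I first pressed to about 0.148 rad. The scene picture put the tab at about 0.13 rad, so I eased back and held at about 0.13 rad for about 1.9 s, with about 5 N down on the pad.
- **Right press:** I held at about 0.205 rad for about 3 s, with about 9 to 10 N on the pad. The tab readings disagreed slightly: the scene camera gave about 0.21 rad and the side camera about 0.225 rad. Measured directly against the tab, the needle looked aligned to within about 1 to 2 mm in both views, inside the 6 mm limit.
- **After each release:** the needle was back on the upright line and the wrist force was back to its zero noise.
- **Last check:** the tabs were at the same pixels as at the start. By eye in the side view the loose things had not moved. The gripper was at 170 mm height, touching nothing.

My first estimate of the tab angles, from the caps on the scale, was off by up to 0.07 rad between the two cameras. I set the final holds by comparing needle and tab directly in the pictures instead.

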